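# Refit the griddle knob and spot-check the plate

## Task

The countertop griddle is back from cleaning: push its loose thermostat knob fully home on the square shaft on the front deck and let go of it. Then take the square-handled surface thermometer out of its stand and hold it upright with its sprung tip in the middle of the chalk ring on the griddle plate, pressing lightly so that the tip is pushed roughly half-way in and never hard against its stop. Finish while still holding it there, and leave everything else where it stands.

Things in the scene. Friction and masses are not known exactly. Their poses are not given: they have to be found in the camera images.
- knob: black knob, loose on the table, bore down, z up; origin at the centre of its underside. Round skirt 53 across, 24 high; on it a grip bar 46 long (knob's x), 18 thick (y), reaching from 24 to 57 above the underside. In the underside a square bore 14 x 14, 22 deep, sides parallel to the knob's x and y: fits in any of four quarter-turns. 60 to 130 g.
- shaft_foot (a point): foot of the square steel shaft, on the boss of the griddle's front deck, 89 above the table; z up along it, x and y parallel to its sides. 12 x 12, 20 tall, top 6 tapering to 5 x 5. Turns stiffly (0.15 N m), starts within 0.7 rad of the griddle's x, need not be turned. Knob home: underside on the boss, its origin at this point. The plate's edge, 14 higher than the boss, is 38 behind the axis.
- griddle: fixed steel griddle 320 x 320; origin at the centre of its underside on the table, -x its front, z up. Front deck (73 deep) 85 above the table, with the shaft on the centre line 125 in front of the origin. Behind it the dark flat plate, its top 103 above the table, with 20 high guards at the sides and rear.
- ring_mark: pale chalk ring drawn on the griddle plate, 32 across its line, with four short outward ticks; origin at its centre on the plate's top surface (103 above the table), z up. Flat, no thickness.
- probe: surface thermometer upright in one of the stand's two sockets (varies). Square grey handle 22 x 22 from 55 to 135 above the origin, sides along its x and y; collar 32 across from 50 to 55, below it a steel stem 14 across. Origin on the axis at the tip's face when out; z up. In the stand the origin is 10 above the table; lift straight up by 60. 100 to 170 g; grip the handle at its middle.
- probe_tip (a point): centre of the flat face (11 across) of the thermometer's sprung tip; coincides with the probe's origin while the tip is out and moves up the probe's axis as it is pushed in.
- plunger (a joint): how far the thermometer's sprung tip is pushed in, m: 0 fully out, 0.012 at its stop. The spring is 350 N/m, so half-way is about 2 N.
- stand: fixed steel block 60 (x) x 155 (y) x 60 high with two upright sockets about 19 wide, 45 either side of the centre along its y. Origin at the centre of its underside. The thermometer stands in one socket, a look-alike with a ROUND handle in the other.
- needle: needle thermometer in the stand's other socket: round grey handle 24 across, from 55 to 125 above its origin, same collar; origin on its axis, 10 above the table as it stands. Not needed; leave it there.
- shaker: glass shaker 42 across, 85 high, standing between griddle and stand; origin at the centre of its underside. Leave it alone.
- bowl: small metal bowl 110 across, 45 high; origin under its centre. Leave it alone.
- mug: white mug 76 across, 90 high; origin under its centre. Leave it alone.
- oil: oil bottle 64 across, 200 high; origin under its centre. Leave it alone.
- jar: jar 76 across, 100 high; origin under its centre. Leave it alone.
- scraper: spatula lying on the table between robot and griddle. Leave it alone.
Mind the look-alikes: they are no part of the job. What is shaped like the knob but green or pink is not meant.

How it is judged:
By the outcome, as a careful person would: the job done as asked, in the order asked, and still so for the second after the job is handed in, while the arm keeps its last pose, push and grip.
It also fails if it takes over 56 s, if anything falls off the work surface, if the arm or the gripper's body presses on something with over 40 N, if the wrist force passes 120 N, or if a joint passes its speed limit or range.

## Robot

A 6-joint arm with a two-finger parallel gripper is mounted at the origin on the work surface. World frame = base frame: x ahead of the robot, y to its left, z up, the work surface at z = 0. Lengths are in m, angles in rad, forces in N, time in s.
With the tool pointing down it reaches from about 0.275 to 0.825 m from the base axis. Payload 4.9 kg.
Tool frame: the origin (TCP) lies midway between the tips of the shut fingers; the grasp point (between the pads) lies 19 mm behind it (grip_point_offset is the distance from the TCP to the grasp point, in m); z points along the fingers, x is the direction in which the jaws open and shut, and the axes are right-handed (so a half turn about z gives the same grasp; the last joint's range is limited). The gripper opens to 85 mm and grips with 20 to 120 N. Pads are 22 mm wide; open, the fingers measure 114 mm over their backs; the gripper's body (76 mm by 85 mm) begins 54 mm behind the grasp point. The pads swing forward as they close: fully open they stand 13 mm farther back than shut.
Start: joints at [1.158, 0.326, -0.193, 1.052, 0, 1.437], TCP at [0.151, 0.529, 0.231] pointing down, gripper open.
Joint ranges: [-2.65, 2.65], [-0.97, 1.79], [-1.3, 1.35], [-1.93, 2.1], [-1.47, 1.37], [-3.14, 3.14]. Speed limits (rad/s): [2.57, 2.57, 3.14, 3.14, 3.14, 3.14].

## Interface

Orientations are given as a rotation vector (axis times angle).
In Python, from cell import * gives the robot as it stands. Calls block until the motion is done:
- movep(position, orientation): joint-space move of the TCP to a pose.
- move_l(position, velocity=0.15, rot=None, until_force=None): straight line of the TCP; rot=None keeps the orientation; velocity is the mean speed in m/s. With until_force (N) it stops when the force on the tool has changed by that much, and returns True; else False.
- set_joints(angles): joint-space move.
- let_go() and grab(newtons=None): open the fingers fully, or close them until they stop; newtons is the grip in N (None keeps the last).
- sleep(seconds).
- ik(position, orientation): joint angles nearest the present ones, or None.
- get_state(): the state.
- grab_frame(name): name is "scene" or "top" or "wrist"; returns a dict with "img" (480x640x3 uint8, red, green, blue), "fx", "fy", "cx", "cy" (pixels), "cam_to_world" (4x4, takes a point from camera to world coordinates); the wrist camera has in their place "T_tool_cam" (4x4, takes a point from camera to tool coordinates, whose origin is the TCP and whose axes are the tool frame's). Camera axes: x right, y down, z forward; pixel columns grow to the right and rows downward; lengths in m; the calibration is good to about 2 mm. A picture is of the moment at which its call begins: read the wrist's pose just before it. There is no depth.
A pose or a line that the arm cannot do raises MotionError and nothing moves.
- sign_off(): hands the job in, once; it reports no verdict.
Trained networks look in the newest picture that a camera, given by its name, has taken for a name from the list of things; names that differ only in an ending like _2 or _b are one class to them, and where a whole thing is asked for, a point or a joint stands for the part that bears it (a point fixed in the world has none). Each returns a list of dicts, best first, with "score" (0 to 1); they miss things now and then, are a little off and sometimes report something else, mostly with a low value. They report only what shows in the picture. A call takes as long as a camera call. They do not tell look-alikes from the thing itself.
- spot_in(camera, name): "centre" ([column, row] in pixels, amid what is visible of it).
- silhouettes(camera, name): "mask" (480x640 bool, what is visible of it) and "centre" ([column, row] in pixels, amid what is visible of it).
- tip_of(camera, name): "centre" ([column, row] in pixels: a listed point, or the origin of a listed thing).
The state is a dict: "clock": time; "q": joint angles; "joint_velocities": joint speeds; "tau": joint torques, N m; "position": TCP position; "eef_rot": TCP orientation; "contact_force": force on the tool from outside, world axes, zero at the start; "wrist_torque": the same for the moment, N m; "finger_gap": opening from 0.0 (shut) to 1.0 (fully open).
Only numpy, scipy, OpenCV 4.12 (cv2) and the standard library are available. Lean on these libraries where they do the work, as an engineer would, in place of code of your own. Each camera call takes 0.05 s, during which the arm holds its last target.

## Working session

There is one attempt and no reset: what is moved stays moved. The work goes in short steps, each a Python script; the robot and the scene stay as the last script left them, time stands still between calls to the robot, and variables do not carry over. Pictures are saved under pics/ and viewed, and the job is handed in when it is done.

```bash
ls; mkdir -p pics
python3 - <<'E'
from cell import *
import cv2
for c in ["scene","top","wrist"]:
    f=grab_frame(c); cv2.imwrite(f"pics/{c}0.png",f["img"][:,:,::-1])
    print(c,f["fx"],f["fy"],f["cx"],f["cy"]); print(f.get("cam_to_world",f.get("T_tool_cam")))
print(get_state())
E
```

```text
pics
scene 530.4303028938316 530.4303028938316 316.34882251904224 239.9471898688697
[[ 0.28055871  0.59075136 -0.75650488  1.464549  ]
 [ 0.95973789 -0.16133948  0.22994076 -0.34321274]
 [ 0.01378371 -0.79055829 -0.61223166  0.85001205]
 [ 0.          0.          0.          1.        ]]
top 527.0267177241357 527.0267177241357 316.2439342834162 235.8768759567676
[[ 0.02255138 -0.98615115  0.16430866  0.27009518]
 [-0.99974168 -0.0217794   0.00649862 -0.06958681]
 [-0.00283007 -0.16441277 -0.98638757  1.50447844]
 [ 0.          0.          0.          1.        ]]
wrist 345.01001176380373 345.01001176380373 318.6006189410474 239.43086679701423
[[ 9.99999659e-01  5.52909598e-04  6.13540321e-04  1.99990483e-03]
 [-6.98074033e-04  9.62833559e-01  2.70094521e-01 -6.90819152e-02]
 [-4.41399358e-04 -2.70094857e-01  9.62833617e-01 -1.42577670e-01]
 [ 0.00000000e+00  0.00000000e+00  0.00000000e+00  1.00000000e+00]]
{'clock': 0.15, 'q': array([ 1.15779305e+00,  3.26777374e-01, -1.93318791e-01,  1.05203376e+00,
       -6.56049349e-06,  1.43664827e+00]), 'joint_velocities': array([ 0.00026496,  0.0002478 ,  0.00424136,  0.00117014, -0.00048188,
        0.00190825]), 'tau': array([ 2.71837147e-03, -4.43704748e+01,  2.62664276e+01,  1.04070740e-02,
        8.05789432e-05,  2.86965779e-06]), 'position': array([0.15117684, 0.52836066, 0.23069313]), 'eef_rot': array([ 2.50808512e+00,  1.89075930e+00, -1.82093713e-03]), 'contact_force': array([-0.06302971,  0.17834858,  0.77698303]), 'wrist_torque': array([ 0.05117449, -0.00078321,  0.01977783]), 'finger_gap': 1.000721925135209}
```

View pics/scene0.png

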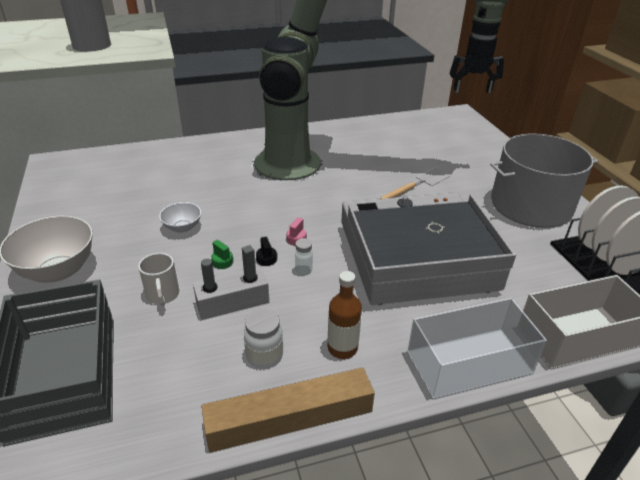

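View pics/top0.png

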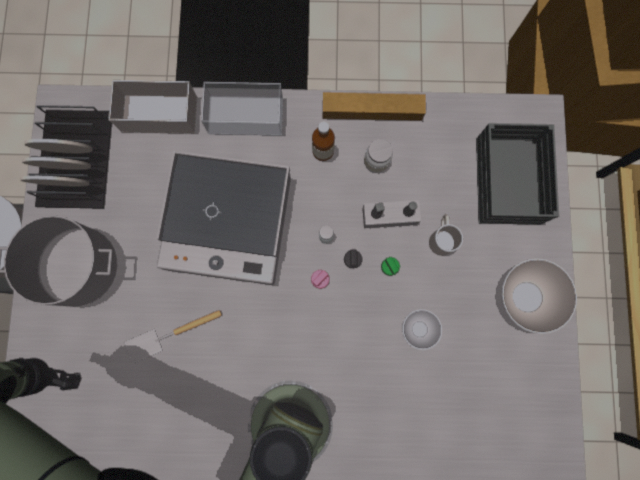

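View pics/wrist0.png

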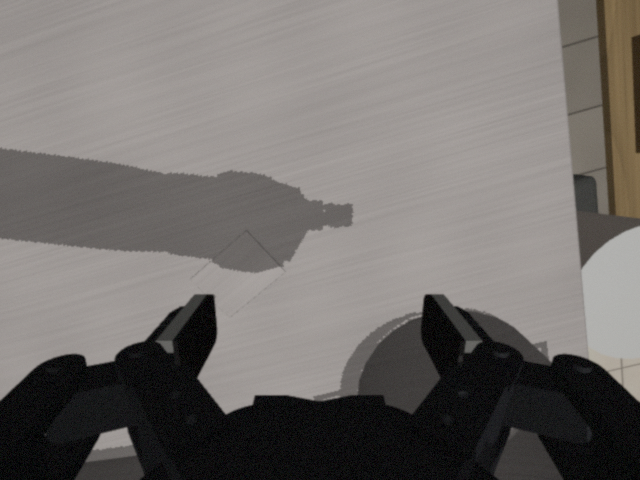

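The scene shows knob candidates in the top view: black (353,258), green (390,266) and pink (320,278). I choose the black one. The probe and needle candidates are the stand handles at (378,209) and (411,208), and the square one still has to be identified. The ring is at (211,212) and the shaft is near (216,262).

```bash
cat > h.py <<'E'
from cell import *
import numpy as np, cv2
from scipy.spatial.transform import Rotation as R
def ray(f,px,T=None):
    T=f["cam_to_world"] if T is None else T
    d=np.array([(px[0]-f["cx"])/f["fx"],(px[1]-f["cy"])/f["fy"],1.]); 
    return T[:3,3],T[:3,:3]@d
def onz(f,px,z,T=None):
    o,d=ray(f,px,T); return o+d*(z-o[2])/d[2]
def proj(f,p,T=None):
    T=f["cam_to_world"] if T is None else T
    c=np.linalg.inv(T)@np.r_[p,1]; return np.array([f["cx"]+f["fx"]*c[0]/c[2],f["cy"]+f["fy"]*c[1]/c[2]])
def tri(obs):
    A=np.zeros((3,3));b=np.zeros(3)
    for o,d in obs:
        d=d/np.linalg.norm(d);P=np.eye(3)-np.outer(d,d);A+=P;b+=P@o
    x=np.linalg.solve(A,b)
    return x,[np.linalg.norm((np.eye(3)-np.outer(d,d)/(d@d))@(x-o)) for o,d in obs]
def toolT(s):
    T=np.eye(4);T[:3,:3]=R.from_rotvec(s["eef_rot"]).as_matrix();T[:3,3]=s["position"];return T
def wrist():
    s=get_state();f=grab_frame("wrist");return f,toolT(s)@f["T_tool_cam"]
def down(yaw): # tool x axis at yaw in world, z down
    c,s=np.cos(yaw),np.sin(yaw)
    return R.from_matrix(np.array([[c,s,0],[s,-c,0],[0,0,-1]])).as_rotvec()
E
python3 - <<'E'
from h import *
np.set_printoptions(precision=4,suppress=True)
fr={c:grab_frame(c) for c in ["top","scene"]}
for c in fr:
  f=fr[c]
  for n in ["knob","shaft_foot","ring_mark","probe","needle","probe_tip","griddle","shaker"]:
    r=tip_of(c,n)
    z={"shaft_foot":.089,"ring_mark":.103,"probe":.01,"needle":.01,"probe_tip":.01}.get(n,0)
    print(c,n,[(np.round(x["centre"],1),round(x["score"],2),onz(f,x["centre"],z)) for x in r[:4]])
f=fr["top"]["img"]
a=cv2.resize(f[180:300,300:460],(640,480),interpolation=cv2.INTER_CUBIC);cv2.imwrite("pics/c1.png",a[:,:,::-1])
f=fr["scene"]["img"]
a=cv2.resize(f[200:320,180:340],(640,480),interpolation=cv2.INTER_CUBIC);cv2.imwrite("pics/c2.png",a[:,:,::-1])
print(get_state()["clock"])
E
```

```text
top knob [(array([352.7, 263.4]), 0.65, array([ 0.443, -0.166,  0.   ])), (array([390.4, 265.2]), 0.58, array([ 0.4402, -0.2741,  0.    ])), (array([321.1, 278.1]), 0.5, array([ 0.3988, -0.0763,  0.    ]))]
top shaft_foot [(array([319.5, 149.8]), 0.66, array([ 0.7503, -0.0639,  0.089 ])), (array([217.3, 258.7]), 0.49, array([0.4374, 0.2059, 0.089 ]))]
top ring_mark [(array([208.5, 210.6]), 0.43, array([0.5667, 0.2341, 0.103 ]))]
top probe [(array([323.9, 236.7]), 0.66, array([ 0.5171, -0.0818,  0.01  ])), (array([372.8, 213.7]), 0.65, array([ 0.5877, -0.2219,  0.01  ]))]
top needle [(array([406.9, 216. ]), 0.7, array([ 0.5831, -0.3205,  0.01  ])), (array([322.3, 152.2]), 0.45, array([ 0.7699, -0.072 ,  0.01  ]))]
top probe_tip [(array([356.3, 263.3]), 0.25, array([ 0.4424, -0.1756,  0.01  ]))]
top griddle [(array([229. , 221.1]), 0.67, array([0.5587, 0.195 , 0.    ]))]
top shaker [(array([322.7, 238. ]), 0.71, array([ 0.5149, -0.0785,  0.    ]))]
scene knob [(array([267.1, 257.3]), 0.76, array([ 0.4499, -0.163 , -0.    ])), (array([296.4, 238.9]), 0.75, array([ 0.3961, -0.0732,  0.    ])), (array([223.8, 260.4]), 0.67, array([ 0.4333, -0.2691,  0.    ]))]
scene shaft_foot [(array([411.1, 183.8]), 0.73, array([0.3523, 0.2621, 0.089 ])), (array([160.4, 291.5]), 0.51, array([ 0.6064, -0.4178,  0.089 ])), (array([405.7, 203.7]), 0.4, array([0.4383, 0.208 , 0.089 ]))]
scene ring_mark [(array([431. , 227.3]), 0.37, array([0.5663, 0.2151, 0.103 ]))]
scene probe [(array([249.5, 292.5]), 0.56, array([ 0.5747, -0.2304,  0.01  ]))]
scene needle [(array([216.9, 302.6]), 0.55, array([ 0.5876, -0.3065,  0.01  ]))]
scene probe_tip []
scene griddle [(array([415.9, 259.3]), 0.98, array([0.5562, 0.1949, 0.    ]))]
scene shaker [(array([301.1, 269.3]), 0.71, array([ 0.5168, -0.0927,  0.    ]))]
1.05
```

View pics/c1.png

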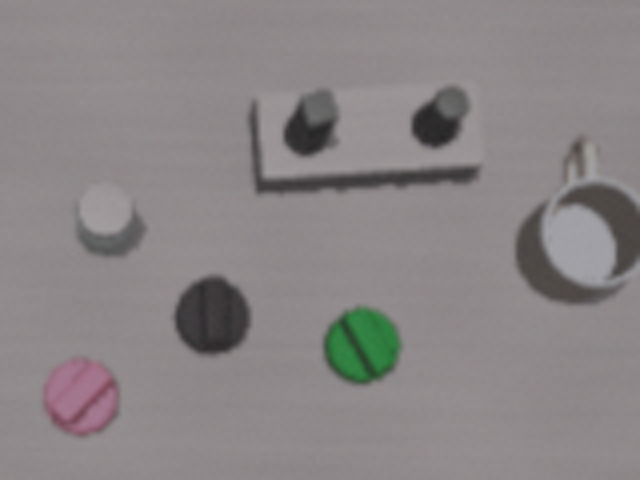

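View pics/c2.png

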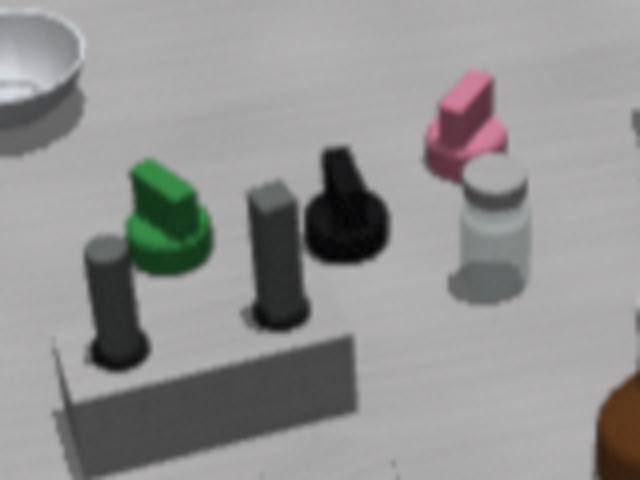

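Square handle is the left one in the top view (378,209), confirmed by both crops. The black knob's bar lies nearly along world x. Next: close wrist views of the shaft, then the ring, then the knob.

Run:
```python
from h import *
np.set_printoptions(precision=4,suppress=True)
print(get_state()["clock"])
movep([0.437,0.206,0.24],down(np.pi/2)); print(get_state()["clock"],get_state()["position"])
f,T=wrist(); cv2.imwrite("pics/w1.png",f["img"][:,:,::-1]); np.savez("w1.npz",T=T)
for n,z in [("shaft_foot",.089),("ring_mark",.103)]:
  print(n,[(x["centre"],x["score"],onz(f,x["centre"],z,T)) for x in tip_of("wrist",n)])
movep([0.443,-0.166,0.19],down(np.pi/2)); print(get_state()["clock"])
f,T=wrist(); cv2.imwrite("pics/w2.png",f["img"][:,:,::-1]); np.savez("w2.npz",T=T)
print([(x["centre"],x["score"],onz(f,x["centre"],0,T)) for x in tip_of("wrist","knob")])
for m in silhouettes("wrist","knob"):print("sil",m["centre"],m["score"],m["mask"].sum())
print(get_state()["clock"])
```

```text
1.05
2.6333 [0.4368 0.2066 0.24  ]
shaft_foot [([322.8, 217.9], 0.62, array([0.4312, 0.2126, 0.089 ]))]
ring_mark [([339.8, 364.3], 0.72, array([0.5682, 0.229 , 0.103 ]))]
4.1833
[([208.4, 208.8], 0.97, array([ 0.4373, -0.2706,  0.    ])), ([414.2, 167.4], 0.82, array([ 0.3973, -0.0725,  0.    ]))]
sil [204.8, 212.7] 0.98 3032
sil [424.1, 167.1] 0.75 3210
sil [315.6, 234.4] 0.67 2778
4.3333
```

View pics/w1.png

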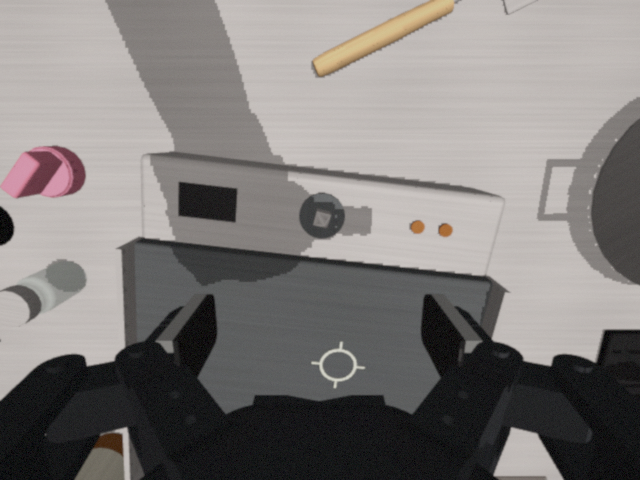

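View pics/w2.png

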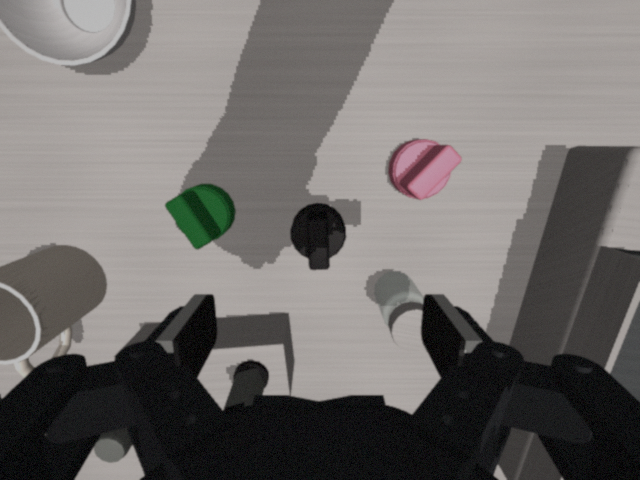

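Run:
```python
import cv2
a=cv2.imread("pics/w1.png")[180:250,280:380];b=cv2.imread("pics/w2.png")[190:280,270:370]
b=cv2.convertScaleAbs(b,alpha=3,beta=0)
cv2.imwrite("pics/c3.png",cv2.resize(a,None,fx=8,fy=8,interpolation=cv2.INTER_CUBIC));cv2.imwrite("pics/c4.png",cv2.resize(b,None,fx=6,fy=6,interpolation=cv2.INTER_CUBIC))
```

```text
(no output)
```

View pics/c3.png

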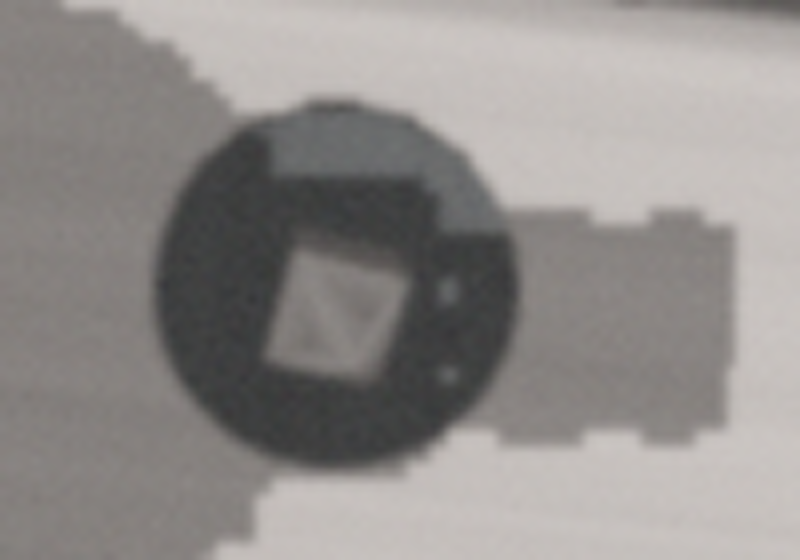

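View pics/c4.png

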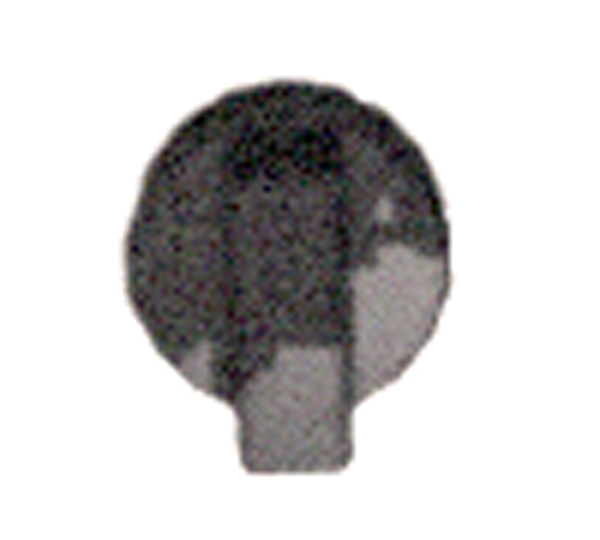

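```bash
cat > fit.py <<'E'
from h import *
from scipy.optimize import minimize
np.set_printoptions(precision=4,suppress=True)
import types
f=dict(fx=345.0100,fy=345.0100,cx=318.6006,cy=239.4309)
T1=np.load("w1.npz")["T"];T2=np.load("w2.npz")["T"]
print("boss",onz(f,(322.1,215.5),.089,T1))
C=[(300,238),(412,270),(375,383),(265,360)]
P=[onz(f,(280+x/8,180+y/8),.103,T1) for x,y in C];P=np.array(P)
print("shoulder",P.mean(0),[ (np.linalg.norm(P[(i+1)%4]-P[i]),np.degrees(np.arctan2(*(P[(i+1)%4]-P[i])[[1,0]]))) for i in range(4)])
# griddle front deck edge for yaw
im=cv2.imread("pics/w2.png")
g=im.max(2)[180:290,270:370]
for th in (70,):
  m=(cv2.GaussianBlur(g,(3,3),0)<th).astype(np.uint8)
  n,l,s,c=cv2.connectedComponentsWithStats(m);k=l[52,48];m=(l==k);print(m.sum(),s[k])
S=8
mb=cv2.resize(m.astype(np.uint8)*255,None,fx=S,fy=S,interpolation=cv2.INTER_LINEAR)>127
t=np.linspace(0,2*np.pi,60)
def pts(x,y,yaw):
    sk=np.array([[.0265*np.cos(a),.0265*np.sin(a),z] for z in(0,.024) for a in t])
    br=np.array([[a*.023,b*.009,z] for a in(-1,1) for b in(-1,1) for z in(.024,.057)])
    c,s=np.cos(yaw),np.sin(yaw);M=np.array([[c,-s,0],[s,c,0],[0,0,1]])
    return [p@M.T+[x,y,0] for p in(sk,br)]
def model(v):
    o=np.zeros(mb.shape,np.uint8)
    for q in pts(*v):
        px=np.array([proj(f,p,T2) for p in q]);px=(px-[270,180]+.5)*S-.5
        cv2.fillConvexPoly(o,cv2.convexHull(np.round(px).astype(np.int32)),1)
    return o>0
def cost(v):
    v=[v[0]/100,v[1]/100,v[2]/10];o=model(v);return (o^mb).sum()/S/S
best=min((minimize(cost,[44.3,-16.6,y],method="Nelder-Mead",options=dict(initial_simplex=np.array([[44.3,-16.6,y],[45,-16.6,y],[44.3,-16,y],[44.3,-16.6,y+1]]))) for y in(-1,0,1)),key=lambda r:r.fun)
print(best.x/[100,100,10],best.fun)
E
python3 fit.py
```

```text
boss [0.4291 0.212  0.089 ]
shoulder [0.4292 0.2119 0.103 ] [(np.float64(0.012014981410107616), np.float64(73.91501698487909)), (np.float64(0.012550678349937491), np.float64(-17.230023878557713)), (np.float64(0.011716412469280325), np.float64(-102.04978951894381)), (np.float64(0.013372867359562864), np.float64(164.24410322906812))]
2614 [  20   23   55   66 2614]
[ 0.4562 -0.1638  0.0397] 283.796875
```

```bash
cat >> fit.py <<'E'
print(T2[:3,3])
def show(v,name):
  a=cv2.convertScaleAbs(cv2.imread("pics/w2.png")[180:290,270:370],alpha=2.5);a=cv2.resize(a,None,fx=5,fy=5,interpolation=cv2.INTER_CUBIC)
  sk,br=pts(*v)
  for q in (sk[:60],sk[60:],br[[0,2,6,4]],br[[1,3,7,5]]):
    px=np.array([proj(f,p,T2) for p in q]);px=(px-[270,180]+.5)*5-.5
    cv2.polylines(a,[np.round(px).astype(np.int32)],True,(0,0,255),1)
  cv2.imwrite(name,a)
show(best.x/[100,100,10],"pics/c5.png")
E
python3 fit.py|tail -1
```

```text
[ 0.3747 -0.1633  0.3327]
```

View pics/c5.png

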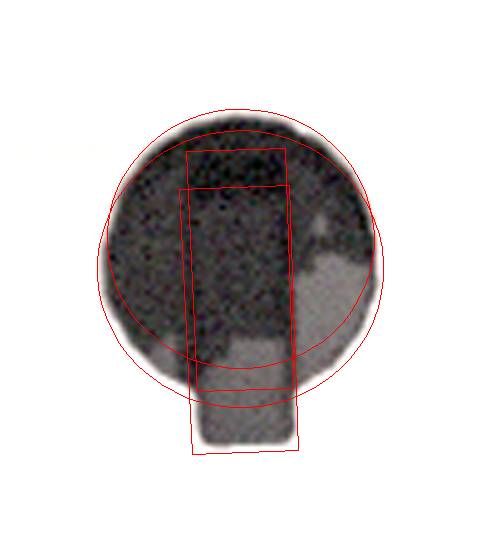

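```bash
python3 - <<'E'
from h import *
movep([0.515,-0.166,0.20],down(np.pi/2)); print(get_state()["clock"])
f,T=wrist(); cv2.imwrite("pics/w3.png",f["img"][:,:,::-1]); np.savez("w3.npz",T=T)
p=proj(f,[.4545,-.1635,.0],T);print(p, T[:3,3])
E
python3 - <<'E'
import sys;sys.path.insert(0,'.')
from h import *
f=dict(fx=345.0100,fy=345.0100,cx=318.6006,cy=239.4309);T=np.load("w3.npz")["T"]
im=cv2.imread("pics/w3.png")
a=cv2.resize(cv2.convertScaleAbs(im[80:200,260:380],alpha=2.5),None,fx=5,fy=5,interpolation=cv2.INTER_CUBIC)
t=np.linspace(0,6.28,60)
def poly(q):
    px=np.array([proj(f,p,T) for p in q]);px=(px-[260,80]+.5)*5-.5;cv2.polylines(a,[np.round(px).astype(np.int32)],True,(0,0,255),1)
x,y,yw=.4545,-.1635,.03;c,s=np.cos(yw),np.sin(yw)
for z in(0,.024):poly([[x+.0265*np.cos(k),y+.0265*np.sin(k),z] for k in t])
poly([[x+c*u-s*v,y+s*u+c*v,.057] for u,v in((-.023,-.009),(.023,-.009),(.023,.009),(-.023,.009))])
cv2.imwrite("pics/c6.png",a)
E
```

```text
4.725
[318.14765141 150.11607493] [ 0.4475487  -0.16323451  0.34242537]
```

View pics/c6.png

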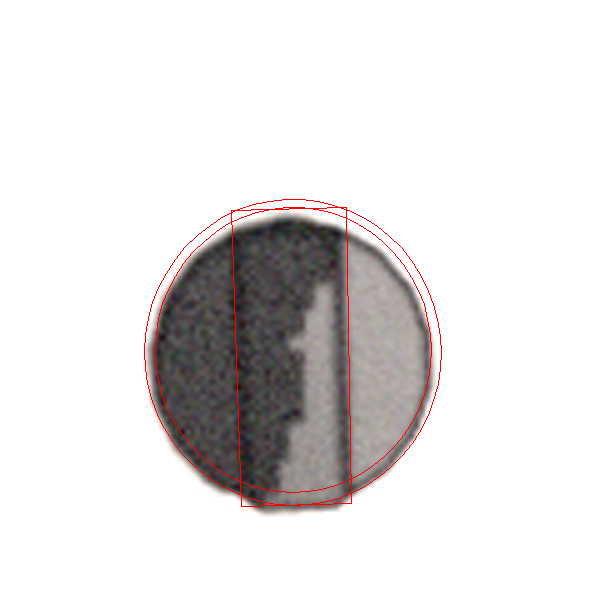

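View pics/w3.png

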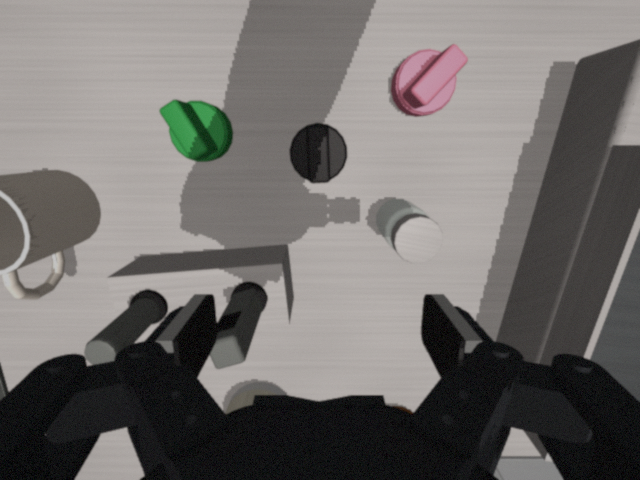

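Overhead crop: knob's skirt is centred at about crop (291,357), which puts the knob at about (0.4553,-0.164) with yaw about 0.02. The shaft is at (0.4292,0.2119) with yaw about -15.5°. Two independent features on it agree. Grasping the knob now.

Run:
```python
from h import *
r=down(np.pi/2+.02)
movep([.4553,-.1639,.10],r)
print(move_l([.4553,-.1639,.028],velocity=.12,until_force=8))
s=get_state();print(s["clock"],s["position"],s["contact_force"])
grab(40)
s=get_state();print(s["clock"],s["finger_gap"]*85,s["contact_force"])
move_l([.4553,-.1639,.18],velocity=.2)
s=get_state();print(s["clock"],s["finger_gap"]*85,s["contact_force"])
f,T=wrist(); cv2.imwrite("pics/w4.png",f["img"][:,:,::-1]); np.savez("w4.npz",T=T)
```

```text
False
6.0667 [ 0.45643831 -0.16437781  0.02883709] [-0.22980724  0.50049503  0.142366  ]
6.6917 17.337811265344524 [0.09563408 0.36052813 4.1832948 ]
7.6 17.35415128805903 [-0.54704378 -0.57910929 -1.93855555]
```

View pics/w4.png

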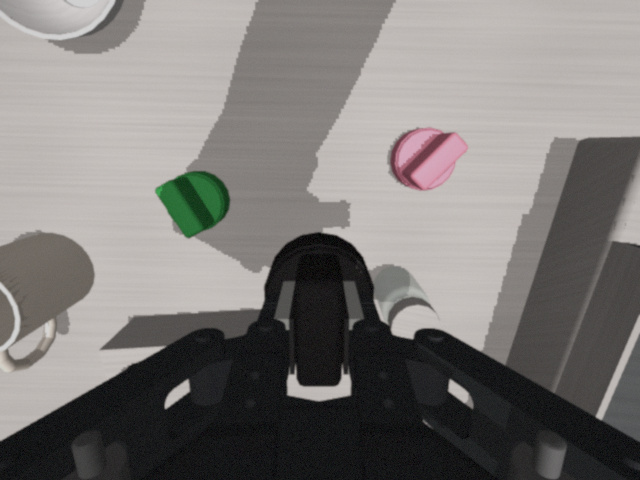

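Run:
```python
from h import *
f=grab_frame("wrist");T=f["T_tool_cam"]
for px,z in [((319,384),-.0285),((318,255),-.0285),((318,233),.0285),((318,233),.0045)]:
    print(px,onz(f,px,z,T))
m=cv2.convertScaleAbs(f["img"][220:400,250:390],alpha=3)
cv2.imwrite("pics/c7.png",cv2.resize(m,None,fx=3,fy=3)[:,:,::-1])
```

```text
(319, 384) [ 0.0023663   0.02198773 -0.0285    ]
(318, 255) [ 0.00196506 -0.03082503 -0.0285    ]
(318, 233) [ 0.00189764 -0.02387343  0.0285    ]
(318, 233) [ 0.00192527 -0.03012935  0.0045    ]
```

View pics/c7.png

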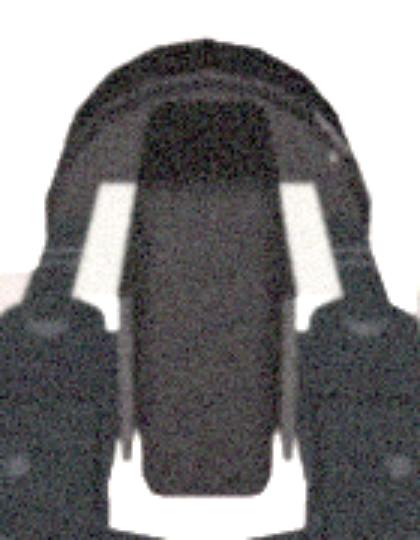

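Run:
```python
from h import *
r=down(np.radians(74.5)); x,y=.4287,.2099
movep([x,y,.19],r)
move_l([x,y,.145],velocity=.15)
s=get_state();print(s["clock"],s["position"],s["contact_force"])
print(move_l([x,y,.112],velocity=.04,until_force=15))
s=get_state();print(s["clock"],s["position"],s["contact_force"],s["wrist_torque"],s["finger_gap"]*85)
f,T=wrist(); cv2.imwrite("pics/w5.png",f["img"][:,:,::-1]);
f=grab_frame("scene");cv2.imwrite("pics/s5.png",cv2.resize(f["img"][140:260,320:480],(640,480),interpolation=cv2.INTER_CUBIC)[:,:,::-1])
```

```text
9.55 [0.42881539 0.20917583 0.14498377] [ 0.69812093 -0.51546727 -1.22933675]
True
10.225 [0.42828319 0.20984038 0.11713027] [-1.57127636  0.54731352  5.34227276] [-0.08114136  0.22876745  0.02671176] 16.94090611804947
```

View pics/w5.png

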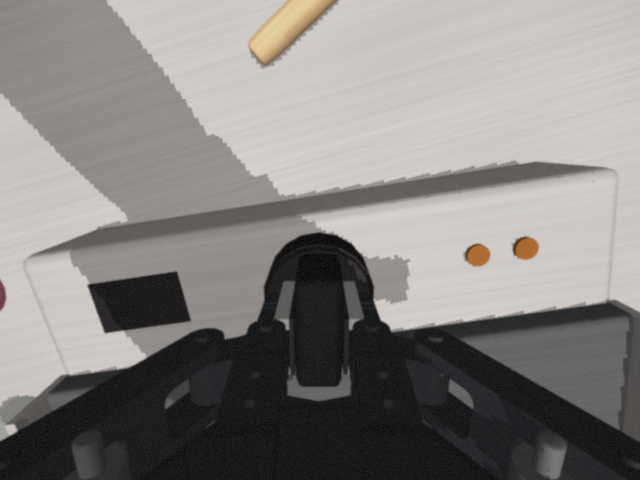

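The stop height of 0.1171 matches home (0.0890 + 0.0285). I'll press once more to confirm, then release.

Run:
```python
from h import *
x,y=.4283,.2098
print(move_l([x,y,.112],velocity=.03,until_force=18))
s=get_state();print(s["clock"],s["position"],s["contact_force"])
let_go()
move_l([x,y,.20],velocity=.2)
s=get_state();print(s["clock"])
movep([.515,-.15,.27],down(np.pi/2)); print(get_state()["clock"])
f=grab_frame("scene");cv2.imwrite("pics/s6.png",cv2.resize(f["img"][140:260,320:480],(640,480),interpolation=cv2.INTER_CUBIC)[:,:,::-1])
f=grab_frame("top");cv2.imwrite("pics/t6.png",cv2.resize(f["img"][180:300,150:310],(640,480),interpolation=cv2.INTER_CUBIC)[:,:,::-1])
f,T=wrist(); cv2.imwrite("pics/w6.png",f["img"][:,:,::-1]);np.savez("w6.npz",T=T)
```

```text
True
10.5333 [0.42886101 0.20980496 0.11647573] [-1.02541153 -0.33701782  4.79225114]
11.7667
13.175
```

View pics/s6.png

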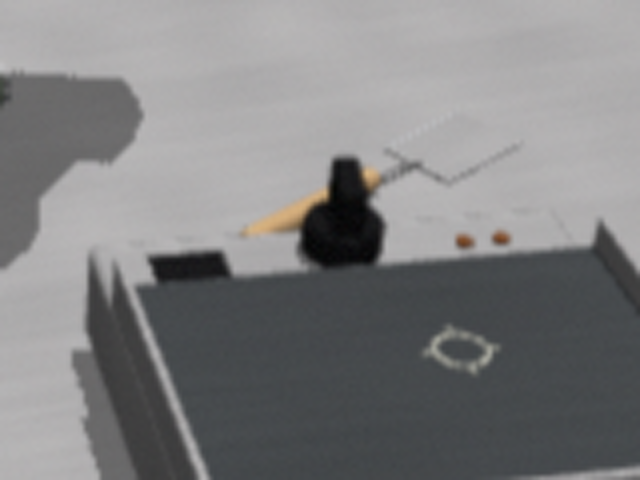

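View pics/t6.png

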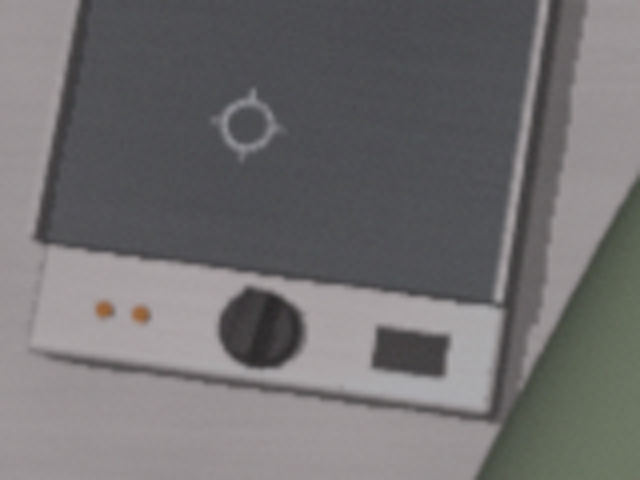

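View pics/w6.png

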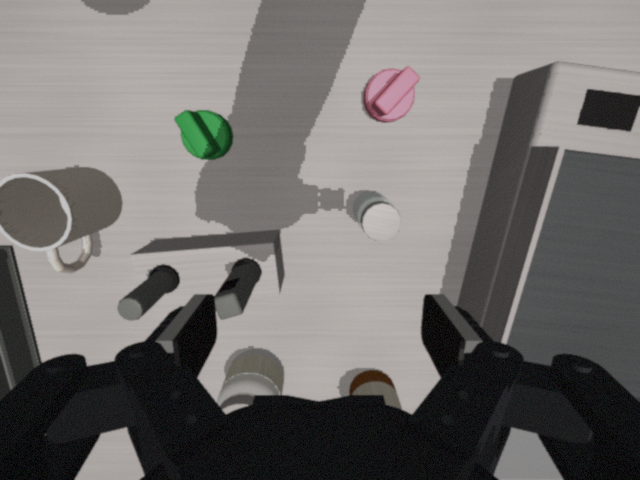

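Knob sits flush on the deck in both views, upright and aligned. Next, a close look at the probe handle.

Run:
```python
from h import *
np.set_printoptions(precision=4,suppress=True)
movep([.60,-.228,.26],down(np.pi/2)); sleep(.15); print(get_state()["clock"])
f,T=wrist(); cv2.imwrite("pics/w7.png",f["img"][:,:,::-1]);np.savez("w7.npz",T=T)
for n in ("probe","needle"):
  print(n,[(x["centre"],x["score"]) for x in silhouettes("wrist",n)],[(x["centre"],x["score"],onz(f,x["centre"],.01,T)) for x in tip_of("wrist",n)])
m=cv2.convertScaleAbs(f["img"][150:310,220:420],alpha=1.6)
cv2.imwrite("pics/c8.png",cv2.resize(m,(800,640)[:2],interpolation=cv2.INTER_CUBIC)[:600,:,::-1])
```

```text
14.0083
probe [([318.9, 202.5], 0.73)] []
needle [([217.9, 210.8], 0.71)] [([239.1, 194.6], 0.81, array([ 0.5884, -0.3153,  0.01  ]))]
```

View pics/w7.png

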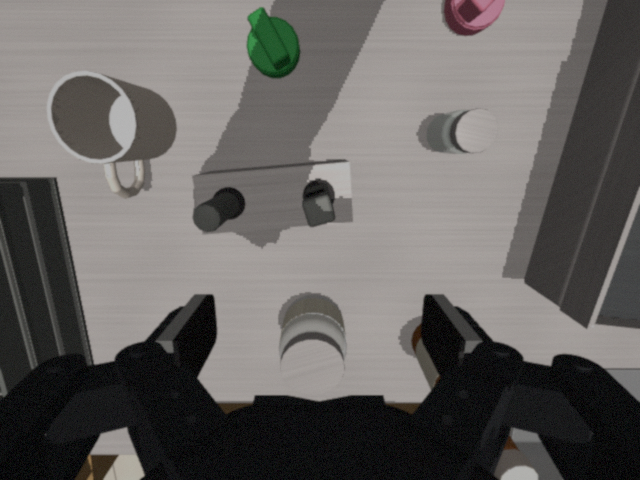

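View pics/c8.png

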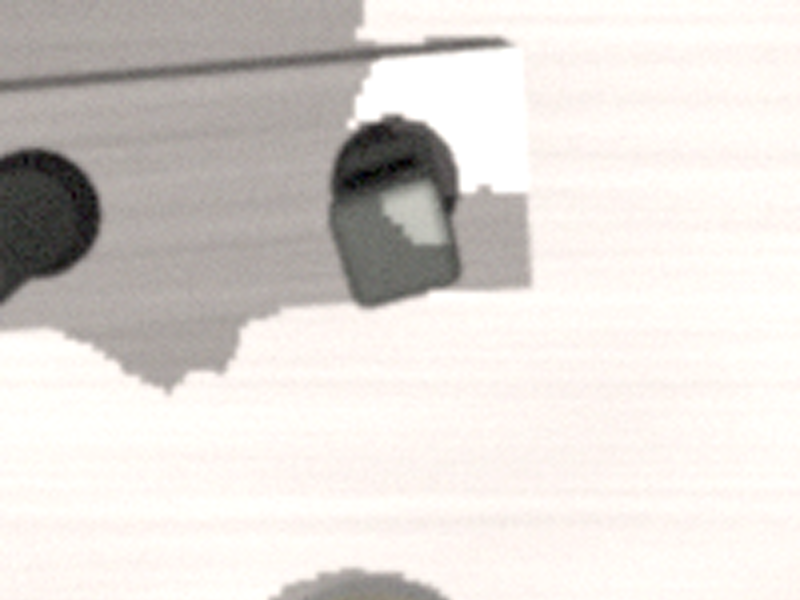

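Run:
```python
from h import *
np.set_printoptions(precision=4,suppress=True)
f=dict(fx=345.0100,fy=345.0100,cx=318.6006,cy=239.4309)
T7=np.load("w7.npz")["T"];T1=np.load("w1.npz")["T"]
print("collar",onz(f,(318.75,194.5),.065,T7),"top",onz(f,(320,210.7),.145,T7))
C=[onz(f,(220+x/4,150+y/4),.145,T7) for x,y in((435,178),(460,275),(370,305))]
print([ (np.linalg.norm(C[i+1]-C[i]),np.degrees(np.arctan2(*(C[i+1]-C[i])[[1,0]]))) for i in(0,1)])
im=cv2.imread("pics/w1.png");g=im[335:395,305:370]
m=(g.min(2)>130).astype(np.uint8);n,l,s,c=cv2.connectedComponentsWithStats(m)
k=1+np.argmax(s[1:,4]);print(s[k],c[k]+[305,335])
cv2.imwrite("pics/c9.png",cv2.resize(g,None,fx=8,fy=8,interpolation=cv2.INTER_CUBIC))
p=np.argwhere(l==k)[:,::-1]+[305,335];W=np.array([onz(f,q,.103,T1) for q in p])
print("ring",W.mean(0),(W.max(0)+W.min(0))/2,W.max(0)-W.min(0))
```

```text
collar [ 0.5801 -0.2244  0.065 ] top [ 0.5808 -0.2236  0.145 ]
[(np.float64(0.019204311338942234), np.float64(14.953885559155816)), (np.float64(0.018194251922925956), np.float64(-71.02533150871922))]
[  6   6  54  47 477] [337.631  364.5178]
ring [0.5685 0.2269 0.103 ] [0.5684 0.2269 0.103 ] [0.0498 0.0498 0.    ]
```

View pics/c9.png

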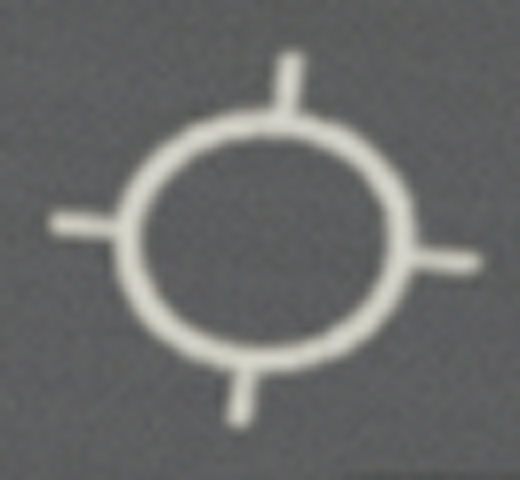

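Collar and handle-top estimates agree on the probe at (0.5805,-0.226) after the 2 mm correction, with yaw about 16.5°. The fitted ring spans 0.050 including ticks and is centred at (0.5685,0.225) after the same correction.

Run:
```python
from h import *
np.set_printoptions(precision=4,suppress=True)
r=down(np.radians(106.5)); x,y=.5805,-.226
movep([x,y,.20],r)
print(move_l([x,y,.086],velocity=.15,until_force=8)); sleep(.15)
s=get_state();print(s["clock"],s["position"],s["contact_force"])
grab(40)
s=get_state();print(s["clock"],s["position"],s["finger_gap"]*85,s["contact_force"],s["wrist_torque"])
move_l([x,y,.24],velocity=.15); sleep(.2)
s=get_state();print(s["clock"],s["position"],s["finger_gap"]*85,s["contact_force"],s["wrist_torque"])
f,T=wrist(); cv2.imwrite("pics/w8.png",f["img"][:,:,::-1]);np.savez("w8.npz",T=T)
f=grab_frame("scene");cv2.imwrite("pics/s8.png",f["img"][:,:,::-1])
```

```text
False
15.7083 [ 0.5814 -0.2265  0.0874] [ 0.1656  0.1433 -0.3663]
16.3083 [ 0.5805 -0.2261  0.0861] 21.348329777180858 [ 0.0451 -0.8856  1.9449] [0.0183 0.0585 0.0364]
17.6833 [ 0.5801 -0.2258  0.2391] 21.72481887209623 [-0.3103 -0.5069 -1.6198] [0.0019 0.0346 0.0269]
```

View pics/w8.png

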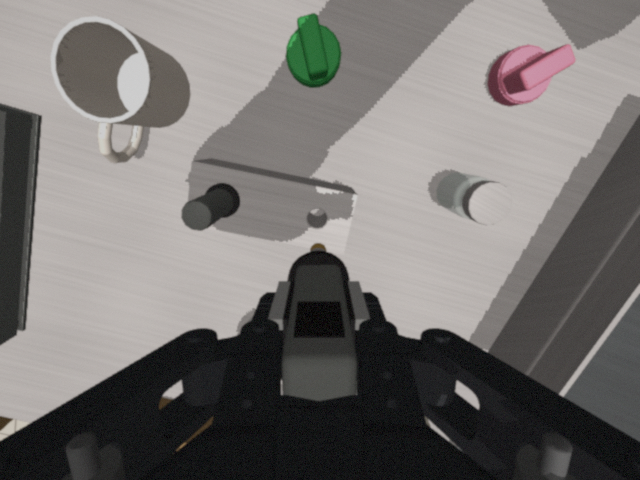

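View pics/s8.png

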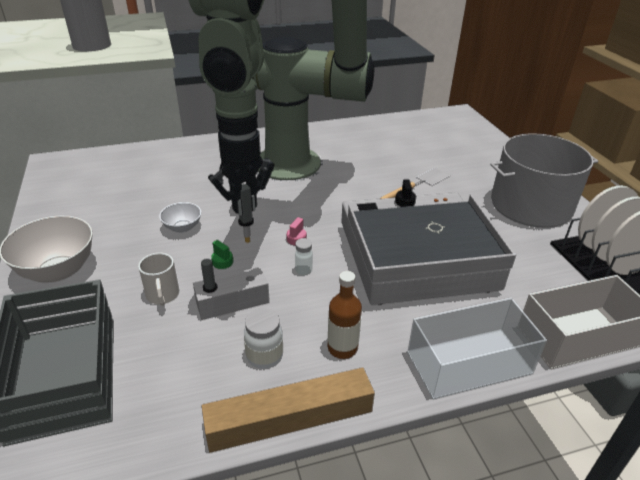

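Held cleanly. The tip shows at wrist pixel (318,247), and the scene view shows the socket empty and the needle still in place. Moving over the ring.

Run:
```python
from h import *
np.set_printoptions(precision=4,suppress=True)
f=grab_frame("wrist");print("tip in tool",onz(f,(318,248),.076,f["T_tool_cam"]))
r=down(np.radians(106.5))
movep([.5685,.225,.26],r)
move_l([.5685,.225,.195],velocity=.12); sleep(.25)
s=get_state();print(s["clock"],s["position"],s["contact_force"])
f,T=wrist(); cv2.imwrite("pics/w9.png",f["img"][:,:,::-1]);np.savez("w9.npz",T=T)
m=cv2.convertScaleAbs(f["img"][200:290,260:380],alpha=1.8)
cv2.imwrite("pics/c10.png",cv2.resize(m,(800,600),interpolation=cv2.INTER_CUBIC)[:,:,::-1])
f=grab_frame("scene");cv2.imwrite("pics/s9.png",cv2.resize(f["img"][140:260,350:510],(640,480),interpolation=cv2.INTER_CUBIC)[:,:,::-1])
```

```text
tip in tool [ 0.0018 -0.0006  0.076 ]
20.4333 [0.569  0.2252 0.1959] [-0.6361 -0.5099 -0.3778]
```

View pics/c10.png

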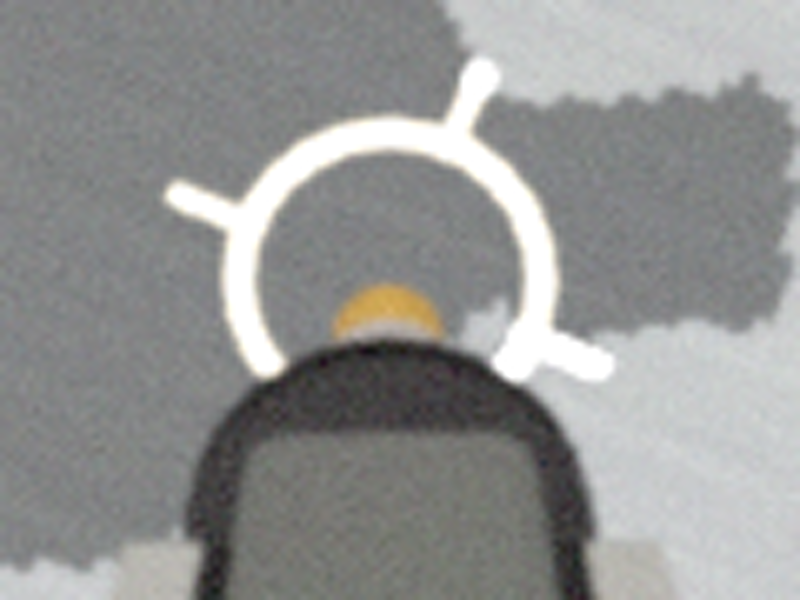

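View pics/s9.png

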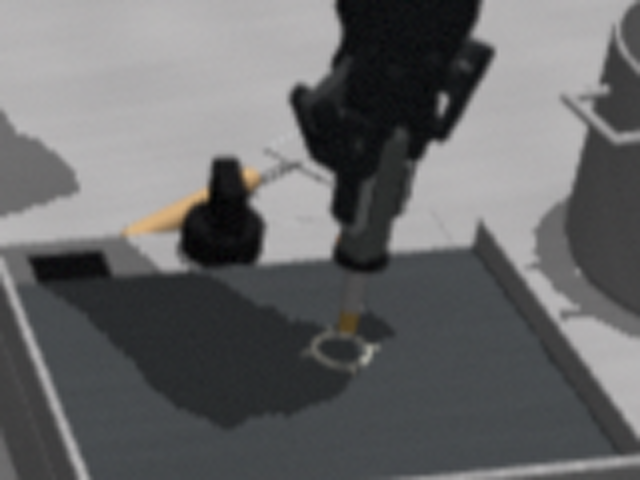

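Run:
```python
from h import *
np.set_printoptions(precision=4,suppress=True)
f=dict(fx=345.0100,fy=345.0100,cx=318.6006,cy=239.4309)
T=np.load("w9.npz")["T"]
im=cv2.imread("pics/w9.png")[200:260,285:352]
m=(im.min(2)>115);
p=np.argwhere(m)[:,::-1]+[285,200]
W=np.array([onz(f,q,.103,T)[:2] for q in p])
from scipy.optimize import least_squares
r=least_squares(lambda c:np.hypot(*(W-c).T)-.016,[.5685,.225],loss="cauchy",f_scale=.0005)
print(len(p),r.x,np.median(np.abs(r.fun)), "boundary pix",)
tipc=onz(f,(260+388/6.667,0),.12,T)
P=toolT(get_state())
print("TCP",P[:3,3])
# tip seen: camera model tip point in tool frame (.0018,-.0006,.076)
print("tip by cam",(P@[.0018,-.0006,.076,1])[:3])
print(get_state()["clock"])
```

```text
609 [0.5683 0.2268] 0.001077744564199028 boundary pix
TCP [0.5688 0.2251 0.1956]
tip by cam [0.5678 0.2267 0.1196]
20.5333
```

Ring and tip, measured with the same camera, agree within 0.5 mm. Pressing down now.

Run:
```python
from h import *
np.set_printoptions(precision=4,suppress=True)
def F():
    a=[]
    for _ in range(6):
        sleep(.05);s=get_state();a.append(np.r_[s["position"],s["contact_force"]])
    return np.mean(a,0)
x,y=.569,.2251
for z in (.184,.179,.177,.175,.173):
    move_l([x,y,z],velocity=.02); sleep(.2); print(z,F(),get_state()["finger_gap"]*85)
print(get_state()["clock"])
f,T=wrist(); cv2.imwrite("pics/w10.png",f["img"][:,:,::-1]);np.savez("w10.npz",T=T)
m=cv2.convertScaleAbs(f["img"][200:290,260:380],alpha=1.8)
cv2.imwrite("pics/c11.png",cv2.resize(m,(800,600),interpolation=cv2.INTER_CUBIC)[:,:,::-1])
f=grab_frame("scene");cv2.imwrite("pics/s10.png",cv2.resize(f["img"][140:260,350:510],(640,480),interpolation=cv2.INTER_CUBIC)[:,:,::-1])
```

```text
0.184 [ 0.569   0.2251  0.1841  0.165  -0.5156 -1.413 ] 21.578030403167414
0.179 [ 0.569   0.2251  0.179   0.3084 -0.0542 -1.0933] 21.78818149691248
0.177 [ 0.5691  0.2251  0.1771  0.5876  0.1212 -0.2015] 21.254645828428032
0.175 [0.5691 0.2251 0.1751 0.4999 0.5667 0.3753] 21.343246567530187
0.173 [ 0.569   0.2251  0.173   0.2021 -0.2561  1.2071] 21.299910876740284
24.8833
```

View pics/c11.png

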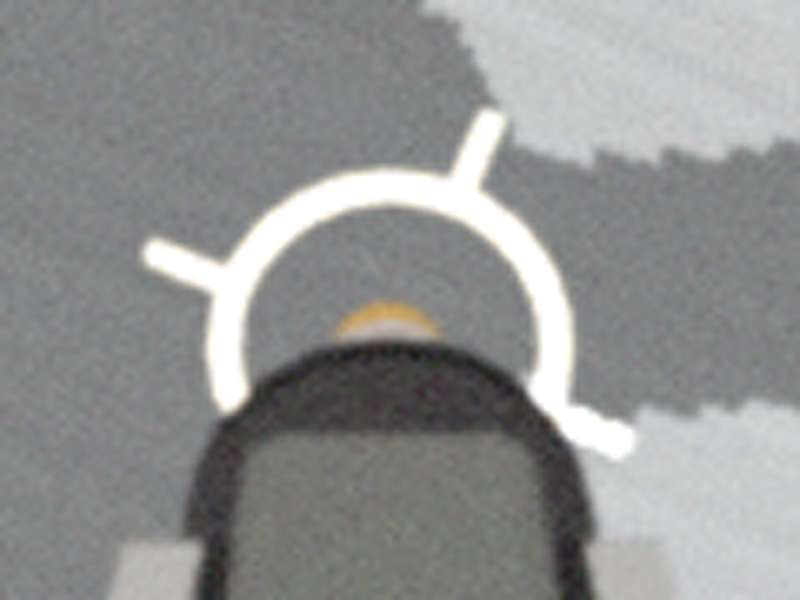

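View pics/s10.png

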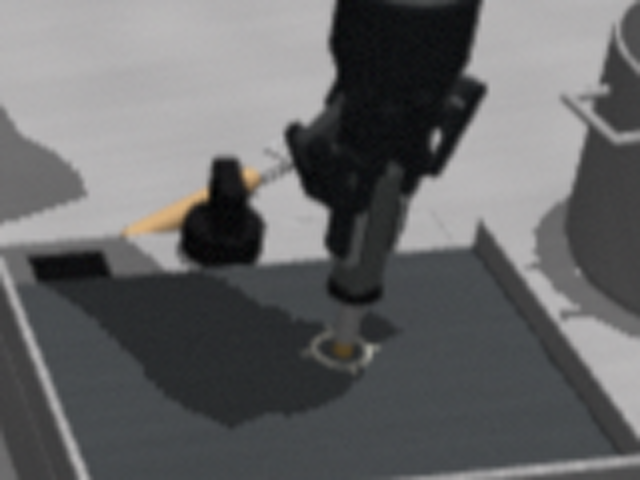

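Run:
```python
from h import *
np.set_printoptions(precision=4,suppress=True)
f=dict(fx=345.0100,fy=345.0100,cx=318.6006,cy=239.4309);T=np.load("w10.npz")["T"]
p=np.argwhere(cv2.imread("pics/w10.png")[200:258,285:352].min(2)>115)[:,::-1]+[285,200]
W=np.array([onz(f,q,.103,T)[:2] for q in p])
from scipy.optimize import least_squares
r=least_squares(lambda c:np.hypot(*(W-c).T)-.016,[.5685,.225],loss="cauchy",f_scale=.0005)
P=toolT(get_state());print("ring",r.x,"tip",(P@[.0018,-.0006,.07,1])[:3])
a=[]
for _ in range(30): sleep(.05);a.append(get_state()["contact_force"])
print(np.mean(a,0),np.std(a,0)/5, get_state()["position"],get_state()["clock"])
F=grab_frame("top");cv2.imwrite("pics/t11.png",F["img"][:,:,::-1])
```

```text
ring [0.5681 0.2267] tip [0.568  0.2266 0.103 ]
[ 0.6156 -0.1388  1.0331] [0.1084 0.1048 0.1068] [0.569  0.2251 0.173 ] 26.4833
```

View pics/t11.png

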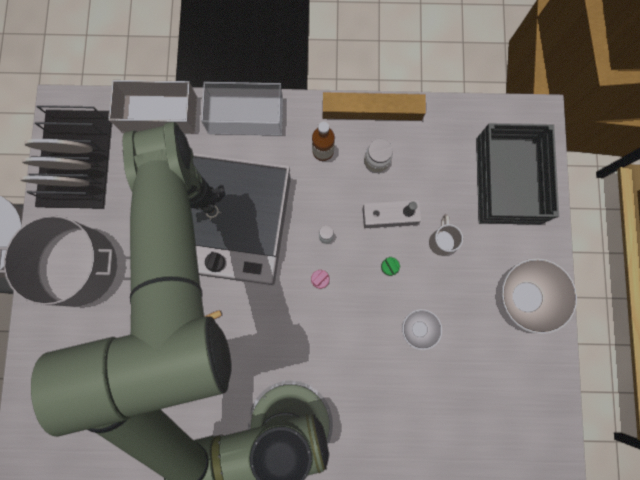

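The top view shows the knob on the deck at (216,262), an empty left socket at (377,213), and the needle and other objects unmoved. The press force is about 2.4 N above the free-air reading, which is roughly 6–7 mm of plunger travel. The tip is at the ring's centre, so I'm handing in.

Run:
```python
from cell import *
print(sign_off()); print(get_state()["clock"])
```

```text
the job is handed in; nothing more can be done
None
the job is handed in; nothing more can be done
```

I pushed the black knob fully home on the shaft and let go of it. Then I took the square-handled thermometer out of its stand, and I am still holding it upright in the chalk ring with its tip pressed in. I signed off at about 26.5 s of the 56 s allowed.

- **Knob:** it stopped at the home height, at TCP 0.117 m against 0.1175 m expected. A second press sank it no further than about 0.7 mm. Both the scene and top views show it flush on the deck.
- **Tip position:** the tip is within about 0.2 mm of the ring centre, with both measured by the same wrist camera.
- **Press depth:** the commanded depth is 6 mm. The force rose about 2.4 N above the free-air reading, which means 6–7 mm of the 12 mm travel, short of the stop.
- **Everything else:** the last top view shows the needle and the objects in view where they stood. The arm hid most of the spatula in that view.

**Disagreements:**
- The wrist camera's calibration was about 2 mm off sideways. I saw this on the held knob and corrected for it.
- The networks' first estimates of the knob and shaft positions were up to about 12 mm off, so I used close-up fits instead.

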